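Jack up the bench grinder and hold it

TASK

The bench grinder's worn front feet are to be changed: set the small lever jack flat on the bench with its saddle centred under the grinder's marked lift pad, prove the lift with one full trial stroke of the jack handle and let the handle come all the way back up, then press the handle fully down again and finish while still holding it down, with the grinder's front raised on the jack. Lift the grinder only with the jack, never push on it with the arm, and leave the other things on the bench where they are.

Things in the scene. Friction and masses are not known exactly. Their poses are not given: they have to be found in the camera images.
- jack: Loose steel lever jack, about 0.8 kg. Origin: centre of underside of its base plate (210 x 80 x 10 mm); x along the base to the saddle end, z up. Carrying upright on the origin (40 along x, 28 across y, top at 110 mm). Ram housing (40 mm dia, 46 tall) at x +75 mm, handle cheeks (68 tall, 44 across) at x -33 mm. No latch: saddle sinks and handle springs up when let go.
- carry_grip (a point): Point in the jack's carrying upright, above the jack's origin and 92 mm above the base's underside, 18 mm below the upright's top. The upright is 28 mm thick along the jack's y: grip it from above with the fingers closing along the jack's y.
- saddle (a point): Centre of the top face of the jack's round saddle (34 mm diameter), 75 mm ahead of the jack's origin. 58 mm above the base's underside with the handle up, 88 mm with the handle fully down.
- jack_handle (a joint): Handle angle: 0 sprung fully up, 0.6 rad fully down at its stop. Saddle rises 50 mm per rad with it, meeting the lift pad at about 0.28. Pivot 33 mm behind the jack's origin (-x), 55 mm above its underside; the arm points to the jack's -x, 0.45 rad above level when up, 0.15 below level when down. Pressing at the paddle takes 2 to 5 N empty, 10 to 18 N with the grinder on it.
- press_pad (a point): Middle of the top face of the flat paddle at the end of the jack handle (44 mm long, 36 mm wide across y, 12 mm thick), 95 mm from the handle's pivot, 6 mm above the arm's centre line. It moves with the handle.
- grinder: Green bench grinder hinged to the bench at its rear, so only its front rises. Origin: bench point below the lift pad's centre; x from the pad into the machine, z up. Casting 260 mm wide, 175 tall, underside 35 mm up, front face 50 mm and hinge 255 mm behind the pad (hinge 36 mm up). Front feet 75 mm behind, 105 to either side. The thin square ear 95 mm to +y is not the lift point.
- lift_pad (a point): Centre of the flat underside of the marked lift pad: round steel pad (36 mm dia) under the round-ended lug at the grinder's front, marked by a small steel cone on the lug's top. 72 mm above the bench at rest; lug's top 92 mm. The lug is 36 mm wide and ends 18 mm in front of this centre. Lifting takes about 13 to 22 N.
- knife_dark: Closed folding knife with dark wooden scales, 105 x 16 x 20 mm, lying between the jack and the grinder. Leave alone. Origin: centre of underside.
- knife_pale: Closed folding knife with pale wooden scales, 105 x 16 x 20 mm, to the left. Leave alone.
- hammer: Hammer lying to the left. Leave alone.
- jar: Jar, 66 mm diameter, 90 mm tall, far left. Leave alone.
- tin: Steel tin, 80 mm diameter, 100 mm tall, far right. Leave alone.
- handle_block: Wooden block, 120 x 45 x 30 mm, to the right. Leave alone.

How it is judged (in metres and radians):
On the way, in this order (a step that is already met when the one before it is completed fails the run):
1. the jack stands flat on the bench with its saddle under the lift pad, handle up (horizontal distance between saddle and lift_pad below 0.014 m and angle between jack's own z axis and vertical below 0.06 rad and height (world z) of jack below 0.004 m and value of joint jack_handle below 0.1 rad), for 0.3 s.
2. a full trial stroke: the handle goes down and the lift pad rises on the saddle (horizontal distance between saddle and lift_pad below 0.014 m and value of joint jack_handle above 0.5 rad and height (world z) of lift_pad above 0.08 m and contact force between jack and grinder above 4 N), for 0.2 s.
3. the handle comes back up and the grinder is down again (value of joint jack_handle below 0.1 rad and height (world z) of lift_pad below 0.075 m), for 0.2 s.
At the end, for the whole second after the job is handed in: Fingers still press the handle down (over 0.5 of 0.6 rad, over 2 N); the jack stands flat and still, saddle within 14 mm of the lift pad's centre, carrying it with over 4 N; pad over 80 mm above the bench (72 at rest); the arm does not touch the grinder (all of step 2 and angle between jack's own z axis and vertical below 0.06 rad and height (world z) of jack below 0.004 m and linear speed of jack below 0.02 m/s and contact force between the fingers and jack above 2 N and contact force between each of the arm, the fingers and grinder below 1 N); the arm keeps its last pose, push and grip.
It fails at once if the arm or fingers push on the grinder (contact force between any of the arm, the fingers and grinder above 4 N).
It fails at once if the jack is tipped over (angle between jack's own z axis and vertical above 0.6 rad).
It fails at once if another thing on the bench is moved more than 40 mm (distance of any of knife_dark, knife_pale, hammer, jar, tin, handle_block from where it was at the start of the episode above 0.04 m).
It also fails if it takes over 64 s, if anything falls off the work surface, if the arm or the gripper's body presses on something with over 40 N, if the wrist force passes 120 N, or if a joint passes its speed limit or range.

ROBOT

A 6-joint arm with a two-finger parallel gripper is mounted at the origin on the work surface. World frame = base frame: x ahead of the robot, y to its left, z up, the work surface at z = 0. Lengths are in mm, angles in rad, forces in N, time in s.
With the tool pointing down it reaches from about 350 to 875 mm from the base axis. Payload 4.2 kg.
Tool frame: the origin (TCP) lies at the very end of the fingers, on their centre line; the grasp point (between the pads) lies 19 mm behind it; z points along the fingers, y is the line along which they close (so a half turn about z gives the same grasp; the last joint's range is limited). The gripper opens to 85 mm and grips with 20 to 120 N. Pads are 22 mm wide; open, the fingers measure 114 mm over their backs; the gripper's body (76 mm by 85 mm) begins 54 mm behind the grasp point. The pads swing forward as they close: fully open they stand 13 mm farther back than shut.
Start: joints at [1.588, 0.385, 0.008, 0, -1.194, -0.259], TCP at [149.625, 606.804, 231.312] pointing down, gripper open.
Joint ranges: [-3.14, 3.14], [-1.21, 2.06], [-1.07, 1.41], [-3.16, 2.05], [-2.99, -0.16], [-3.1, 3.1]. Speed limits (rad/s): [2.79, 2.79, 3.14, 3.14, 3.14, 3.14].

INTERFACE

Orientations are given as a unit quaternion [x, y, z, w].
In Python, from bench import arm, viewer gives the robot as it stands. The module is installed in compiled form; this text tells all that it offers.
- The arm moves only by the tool jog_arm, called after "Call:" as a command line: name --argument value ..., lists and objects as JSON in quotes. Schema: {"type":"object","properties":{"increments":{"type":"array","items":{"type":"object","properties":{"x":{"type":"number"},"y":{"type":"number"},"z":{"type":"number"},"rx":{"type":"number"},"ry":{"type":"number"},"rz":{"type":"number"}},"additionalProperties":false},"minItems":1,"maxItems":10},"finger_gap":{"type":"number"},"only":{"type":"string"},"quiet":{"type":"boolean"},"lines":{"type":"string"}},"required":["increments"],"additionalProperties":false}. increments is a list of rows, 1 to 10 of them, each an object with the fields x, y, z (the shift in mm), rx, ry, rz (a rotation vector in rad); a field left out counts as zero; each row is the pose to reach, as a shift and turn from the pose commanded when the call began, along the tool's axes at that moment; what a row does not reach only later rows make up. A row lasts 1/10 s, in which the tool goes at most 50 mm and 0.15 rad, less where a joint would pass 70% of its speed; a pose out of reach is approached as far as the arm can. finger_gap is the finger opening in mm, set as the call begins (left out keeps the last). The fingers move at their own pace and stop on an object; the grip force is fixed at half the most. Time passes only in rows, so rows that do not move let the fingers close. The tool returns the time, the measured TCP pose, the force, the opening and the grip force at its end. only (a regular expression) keeps the lines of the reply that match it, lines (a string "A,B") keeps lines A to B, and quiet returns only ok. Input that does not fit is refused with a message, and nothing moves.
- arm.read_state(): the state, without advancing time (a new reading comes with each control period).
- viewer.get_image(name): name is "scene" or "top" or "wrist"; returns (picture, depth): 420x560x3 uint8, blue, green, red; 420x560 float32, mm along the optical axis (not along the pixel's ray), 0 where there is no reading.
- viewer.get_calibration(name): a dict with "K" (3x3 intrinsics, pixels), "rvec" (rotation vector, rad) and "tvec" (3), from world to camera coordinates, as OpenCV has them. Camera axes: x right, y down, z forward; pixel columns grow to the right and rows downward; lengths in mm; the calibration is good to about 2 mm. A picture is of the moment at which its call begins: read the wrist's pose just before it. get_calibration takes no time and is no camera call; for the wrist camera it gives the pose at the moment of the call.
- arm.job_done(): hands the job in; it is judged then, once.
The state is a dict: "clock": time; "joints": joint angles; "joint_vel": joint speeds; "joint_efforts": joint torques, N m; "position": TCP position; "ee_rot": TCP orientation; "contact_force": force on the tool from outside, world axes, zero at the start; "wrist_torque": the same for the moment, N m; "gripper_width": finger opening in mm; "grasp_force": force on a finger pad.
Only numpy, scipy, OpenCV 4.12 (cv2) and the standard library are available. Lean on these libraries where they do the work, as an engineer would, in place of code of your own. Each camera call takes 0.05 s, during which the arm holds its last target. There are 200 camera calls.

## Working session

There is one attempt and no reset: what is moved stays moved. The work goes in short steps, Python scripts to look and compute and a tool call to move; the robot and the scene stay as the last step left them, time stands still between calls to the robot, and variables do not carry over. Pictures are saved under pics/ and viewed, at most 10 in all, crops included, and the job is handed in when it is done.

```bash
mkdir -p pics; cat > h.py <<'E'
import numpy as np, cv2
from bench import arm, viewer
from scipy.spatial.transform import Rotation as R
def cal(n):
    c=viewer.get_calibration(n); return np.array(c["K"],float),cv2.Rodrigues(np.array(c["rvec"],float))[0],np.array(c["tvec"],float).ravel()
def cloud(d,c):
    K,Rm,t=c; v,u=np.mgrid[:d.shape[0],:d.shape[1]]
    p=np.stack([(u-K[0,2])/K[0,0]*d,(v-K[1,2])/K[1,1]*d,d],-1)
    return (p-t)@Rm
def ray(u,v,z,c):
    K,Rm,t=c; d=Rm.T@np.linalg.inv(K)@np.array([u,v,1.]); o=-Rm.T@t
    return o+d*(z-o[2])/d[2]
E
python3 - <<'E'
from h import *
for n in("scene","top"):
    c=cal(n); im,d=viewer.get_image(n); cv2.imwrite(f"pics/{n}0.png",im); np.savez(f"{n}0.npz",im=im,d=d,K=c[0],R=c[1],t=c[2])
    print(n,-c[1].T@c[2],c[1][2])
s=arm.read_state();print(s)
E
```

```text
scene [1074.79791317 -921.20764293 1091.53936255] [-0.36733403  0.62582559 -0.68804654]
top [ 419.70714025   -5.19027919 1445.58748968] [ 0.10056436  0.00429541 -0.99492128]
{'clock': 0.1, 'joints': array([ 1.58762899e+00,  3.85516569e-01,  6.73151588e-03, -4.44899100e-04,
       -1.19397938e+00, -2.58608731e-01]), 'joint_vel': array([ 0.00058537, -0.00230952,  0.00485706,  0.00304897,  0.00072197,
       -0.00275863]), 'joint_efforts': array([-1.08072581e-03, -3.93324244e+01,  1.88927740e+01,  4.19795170e+00,
       -2.60244953e-03,  4.50833952e-06]), 'position': array([149.49260888, 606.31426189, 230.2950885 ]), 'ee_rot': array([ 9.92691535e-01, -1.20675206e-01, -6.97075200e-05,  1.00312288e-03]), 'contact_force': array([-0.56690761, -0.2035628 ,  0.75762278]), 'wrist_torque': array([0.00035656, 0.03178799, 0.00602113]), 'grasp_force': 0.0, 'gripper_width': 85.51790469720869}
```

View pics/scene0.png

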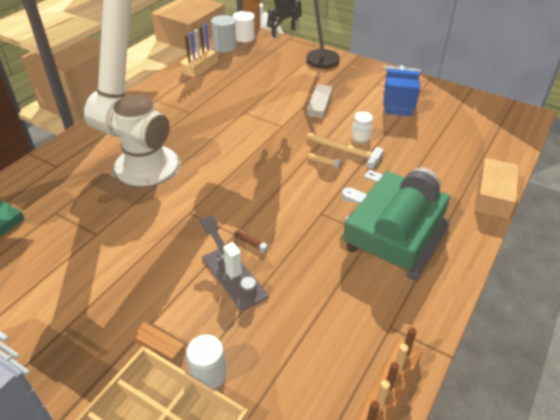

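View pics/top0.png

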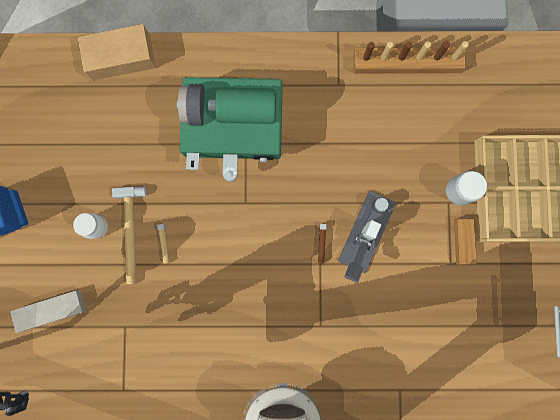

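Scene: the jack is beside the dark knife, with the saddle in the top view at about (381,205), the upright at (372,230) and the paddle at (354,272). The grinder's lug with its cone is at about (230,172), and the square ear at (193,160). Next I'll measure with depth.

```bash
python3 - <<'E'
from h import *
D={}
for n in("scene","top"):
    z=np.load(n+"0.npz"); im,d=z["im"],z["d"]; P=cloud(d,(z["K"],z["R"],z["t"])); hsv=cv2.cvtColor(im,cv2.COLOR_BGR2HSV)
    D[n]=(im,d,P,hsv); ok=d>0
    h,s,v=[hsv[...,i].astype(int) for i in range(3)]
    def rep(name,m):
        m=m&ok; p=P[m]
        if len(p)<5: print(n,name,len(p));return
        print(n,name,len(p),"mean",p.mean(0).round(1),"med",np.median(p,0).round(1),"rect",cv2.minAreaRect(p[:,:2].astype(np.float32)))
    box=lambda x0,x1,y0,y1:(P[...,0]>x0)&(P[...,0]<x1)&(P[...,1]>y0)&(P[...,1]<y1)
    J=box(280,600,-400,-90)&(s<90)
    rep("base",J&(P[...,2]>5)&(P[...,2]<16))
    rep("upright",J&(P[...,2]>104)&(P[...,2]<118))
    rep("saddle",box(470,560,-320,-200)&(s<90)&(P[...,2]>50)&(P[...,2]<66)&(v>120))
    rep("paddle",box(250,370,-320,-100)&(s<90)&(P[...,2]>50))
    G=box(480,760,0,400)
    rep("green",G&(h>50)&(h<90)&(s>100))
    L=box(500,625,0,260)&(s<60)&(P[...,2]>60)
    rep("lug+ear",L)
    nl,lab,st,ce=cv2.connectedComponentsWithStats(L.astype(np.uint8))
    for i in range(1,nl):
        if st[i,4]>8:
            p=P[(lab==i)&ok]; print("  cc",st[i],p.mean(0).round(1),p.min(0).round(1),p.max(0).round(1),"ztop",P[(lab==i)&(P[...,2]>95)].mean(0).round(1))
im=D["top"][0]; a=cv2.resize(im[140:200,170:290],None,fx=6,fy=6,interpolation=cv2.INTER_CUBIC); b=cv2.resize(im[180:290,320:410],None,fx=5,fy=5,interpolation=cv2.INTER_CUBIC)
c=np.zeros((560,800,3),np.uint8); c[:360,:340]=a[:360,:340]; hh=min(550,560); c[:550,345:795]=b; cv2.imwrite("pics/crop.png",c)
E
```

```text
scene base 900 mean [ 514.  -242.2    9. ] med [ 522.4 -245.3    8.8] rect ((529.7727661132812, -191.21334838867188), (166.39291381835938, 211.5843505859375), 64.79583740234375)
scene upright 193 mean [ 479.7 -215.2  107.7] med [ 506.8 -225.2  107.8] rect ((458.96588134765625, -206.924072265625), (34.55226135253906, 161.28025817871094), 64.66094207763672)
scene saddle 101 mean [ 506.7 -235.7   58.2] med [ 514.9 -236.5   58.2] rect ((502.19268798828125, -232.6220245361328), (27.296009063720703, 65.96404266357422), 82.50611877441406)
scene paddle 0
scene green 0
scene lug+ear 0
top base 1199 mean [ 502.4 -221.6   10.3] med [ 501.3 -219.4   10.3] rect ((526.065673828125, -192.951171875), (159.3259735107422, 210.01214599609375), 65.04395294189453)
top upright 285 mean [ 466.  -208.4  108.9] med [ 498.1 -220.9  108.7] rect ((455.622314453125, -202.27395629882812), (35.1387939453125, 159.16798400878906), 66.5578842163086)
top saddle 44 mean [ 489.9 -215.5   59.6] med [ 484.2 -215.8   59.8] rect ((499.80084228515625, -214.7526397705078), (55.17241287231445, 25.625335693359375), 0.48131266236305237)
top paddle 0
top green 2445 mean [729.  128.7 107. ] med [728.5 128.3 109.5] rect ((728.1539306640625, 132.4102325439453), (256.97503662109375, 63.56672668457031), 89.9603271484375)
top lug+ear 0
```

View pics/crop.png

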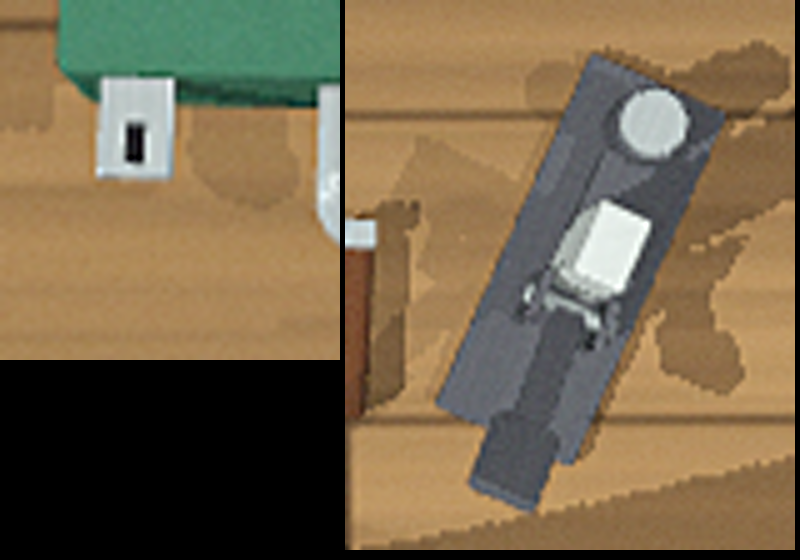

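The saddle is at top pixel (381.6,204.4), the upright top at about (373.5,229), and the paddle at (354,272). My lug boxes were misplaced, so I'll redo those by seed pixel.

```bash
python3 - <<'E'
from h import *
for n in("top","scene"):
    z=np.load(n+"0.npz"); im,d=z["im"],z["d"]; c=(z["K"],z["R"],z["t"]); P=cloud(d,c); hsv=cv2.cvtColor(im,cv2.COLOR_BGR2HSV).astype(int)
    s,v=hsv[...,1],hsv[...,2]; Z=P[...,2]
    def st(name,win,m):
        w=np.zeros(d.shape,bool); w[win[1]:win[3],win[0]:win[2]]=1; m=m&w&(d>0)
        nl,lab,S,_=cv2.connectedComponentsWithStats(m.astype(np.uint8)); 
        if nl<2: print(n,name,"none");return
        i=1+S[1:,4].argmax(); m=lab==i; p=P[m]; r=cv2.minAreaRect(p[:,:2].astype(np.float32))
        print(n,name,m.sum(),"mean",p.mean(0).round(1),"min",p.min(0).round(1),"max",p.max(0).round(1),"rect",np.round(r[0],1),np.round(r[1],1),round(r[2],1),"px",np.argwhere(m).mean(0)[::-1].round(1))
    if n=="top":
        W=dict(saddle=(372,195,392,214),up=(358,215,390,245),pad=(340,258,365,285),base=(335,185,400,285),lug=(220,152,240,185),ear=(184,150,201,172),knife=(316,220,330,268))
    else:
        W=dict(saddle=(238,275,258,296),up=(220,242,245,280),pad=(198,212,220,235),base=(198,240,270,310),lug=(340,185,368,206),ear=(362,168,384,184),knife=(230,228,272,255))
    st("saddle",W["saddle"],(Z>50)&(Z<68)&(s<90))
    st("up",W["up"],(Z>103)&(Z<118))
    st("pad",W["pad"],(Z>60)&(s<110))
    st("base",W["base"],(Z>4)&(Z<17)&(s<110))
    st("lug",W["lug"],(Z>80)&(Z<98)&(s<70))
    st("cone",W["lug"],(Z>98)&(s<70))
    st("ear",W["ear"],(Z>50)&(s<70))
    st("knife",W["knife"],(Z>12)&(Z<30))
    st("grcast",(150,60,300,185) if n=="top" else (330,160,460,280),(hsv[...,0]>50)&(hsv[...,0]<90)&(s>100)&(Z>60))
    if n=="top":
        a=cv2.resize(im[140:190,180:290],None,fx=7,fy=7,interpolation=cv2.INTER_CUBIC); cv2.imwrite("pics/lug.png",a)
        print(P[150:186:2,230].round(0).tolist())
E
```

```text
top saddle 140 mean [ 577.  -259.6   57.9] min [ 560.7 -275.8   50. ] max [ 593.1 -243.7   65.1] rect [ 576.9 -259.8] [32.1 32.2] 1.2 px [381.1 204. ]
top up 181 mean [ 509.  -228.   109.5] min [ 488.  -246.6  103.5] max [ 530.8 -209.   116.3] rect [ 509.  -228.7] [28.2 39.9] 65.5 px [372.8 228.6]
top pad 292 mean [ 406.4 -181.    99.7] min [ 376.3 -203.9   79.8] max [ 436.2 -157.2  113.5] rect [ 410.9 -182.9] [36.2 62.4] 66.9 px [354.2 269.9]
top base 1325 mean [ 507.8 -223.5   10.2] min [ 399.7 -306.9    4. ] max [ 618.  -149.7   17. ] rect [ 509.2 -229. ] [ 81.2 210.8] 65.1 px [365.  231.7]
top lug 356 mean [672.2 133.7  91.8] min [635.3 115.6  80.4] max [704.4 151.8  98. ] rect [670.  134.3] [35.9 69.2] 88.4 px [229.7 166.2]
top cone 6 mean [653.4 134.4  99.8] min [650.3 131.7  98.1] max [655.6 137.  101.8] rect [652.9 134.5] [5.3 5.1] 86.3 px [229.  172.8]
top ear 210 mean [684.3 228.8 100.8] min [663.1 213.2  78. ] max [707.1 248.2 107.5] rect [684.8 230.2] [43.8 34.7] 1.7 px [192.2 161. ]
top knife 236 mean [ 476.8 -105.9   19.4] min [ 423.9 -115.5   12.3] max [527.9 -95.6  26
[... 1223 characters left out ...]
1 mean [672.7 130.6  89.6] min [639.8 109.4  80.1] max [703.8 158.3  97. ] rect [671.5 132.7] [46.7 65.9] 81.6 px [353.5 195.2]
scene cone 10 mean [710.6 112.3 108. ] min [709.1  91.7 105. ] max [712.4 129.1 110.9] rect [710.8 110.4] [37.5  2.7] 88.1 px [363.7 198.9]
scene ear 126 mean [690.4 225.   99.7] min [667.1 192.2  92.8] max [714.6 247.9 108.9] rect [690.4 220.6] [51.8 49.8] 83.8 px [373.7 176.1]
scene knife 189 mean [ 485.2 -108.7   17. ] min [ 428.9 -119.7   12.1] max [533.5 -95.6  24.5] rect [ 481.2 -108.1] [ 21.9 104.9] 88.1 px [251.3 240.1]
scene grcast 2 mean [887.8  83.9 109.1] min [887.3  81.7 108.9] max [888.3  86.  109.4] rect [887.8  83.9] [4.4 0. ] -103.1 px [421.5 229.5]
```

View pics/lug.png

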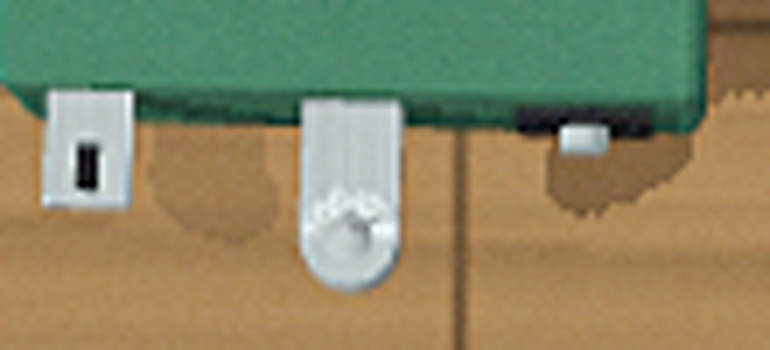

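The crop shows the cone centred in the lug's rounded end. The top view puts the lift pad at about (653.5,134) with the lug top at 91 mm. The jack origin is at about (511,-229), yaw −24.8°, upright top at 109 mm and saddle at 58 mm; both views agree within 4 mm and match the given sizes. The grinder's yaw is about −1.4°. Now I'll move over the jack.

Call:
jog_arm --increments '[{"x":276, "y":362}, {"x":276, "y":362}, {"x":276, "y":362}, {"x":276, "y":362}, {"x":276, "y":362}, {"x":276, "y":362}, {"x":276, "y":362}, {"x":276, "y":362}, {"x":276, "y":362}, {"x":276, "y":362}]' --finger_gap 85

```text
clock: 1.1
position: [331.1, 184.9, 231.0]
ee_rot: [0.992, -0.124, -0.0, 0.001]
contact_force: [0.0, -0.1, -0.8]
gripper_width: 84.9
grasp_force: 0.0
```

Call:
jog_arm --increments '[{"x":275, "y":363, "z":20, "rz":0.19}, {"x":275, "y":363, "z":20, "rz":0.19}, {"x":275, "y":363, "z":20, "rz":0.19}, {"x":275, "y":363, "z":20, "rz":0.19}, {"x":275, "y":363, "z":20, "rz":0.19}, {"x":275, "y":363, "z":20, "rz":0.19}, {"x":275, "y":363, "z":20, "rz":0.19}, {"x":275, "y":363, "z":20, "rz":0.19}, {"x":275, "y":363, "z":20, "rz":0.19}, {"x":275, "y":363, "z":20, "rz":0.19}]'

```text
clock: 2.1
position: [512.4, -232.8, 209.5]
ee_rot: [0.976, -0.217, -0.001, 0.0]
contact_force: [-1.2, 0.2, -1.0]
gripper_width: 84.9
grasp_force: 0.0
```

```bash
python3 - <<'E'
from h import *
s=arm.read_state();r=R.from_quat(s["ee_rot"]).as_matrix();print(s["position"].round(1),np.degrees(np.arctan2(r[1,0],r[0,0])),r[:,2].round(3),s["joints"].round(2))
c=cal("wrist");im,d=viewer.get_image("wrist");cv2.imwrite("pics/w1.png",im);np.savez("w1.npz",im=im,d=d,K=c[0],R=c[1],t=c[2]);print(-c[1].T@c[2],c[1][2])
E
```

```text
[ 512.4 -232.8  209.5] -25.009915221464073 [-0.002 -0.    -1.   ] [-0.14  0.3  -0.18  0.   -1.1   1.27]
[ 576.81590437 -261.6177464   351.42554343] [-0.25594337  0.11870675 -0.95937568]
```

View pics/w1.png

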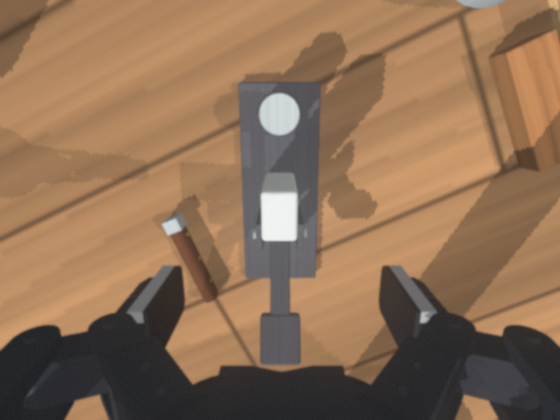

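The wrist picture shows the jack aligned with the tool: saddle (279,114), upright top (279,215), paddle (280,338), with the knife clear to its left.

```bash
python3 - <<'E'
from h import *
z=np.load("w1.npz"); im,d=z["im"],z["d"]; c=(z["K"],z["R"],z["t"]); P=cloud(d,c);Z=P[...,2]; s=cv2.cvtColor(im,cv2.COLOR_BGR2HSV)[...,1]
for n,w,m in(("sad",(255,90,305,140),(Z>50)&(Z<68)&(s<90)),("up",(255,180,305,245),Z>104),("base",(230,75,330,285),(Z>4)&(Z<17)&(s<110)),("paddle",(255,305,305,370),Z>60)):
    q=np.zeros(d.shape,bool);q[w[1]:w[3],w[0]:w[2]]=1;p=P[q&m&(d>0)];r=cv2.minAreaRect(p[:,:2].astype(np.float32));print(n,len(p),p.mean(0).round(1),np.round(r[0],1),np.round(r[1],1),round(r[2],1))
print(ray(279,114,58,c),ray(279,222,110,c))
E
```

```text
sad 1292 [ 576.3 -259.4   57.5] [ 576.2 -259. ] [33.2 32.7] 64.9
up 1832 [ 509.4 -228.5  109.2] [ 508.5 -227.9] [27.9 40.1] 65.4
base 8585 [ 520.2 -233.7    9.5] [ 508.1 -227.8] [ 80.1 209.8] 65.1
paddle 2293 [ 407.3 -181.   103.8] [ 454.  -202.5] [ 35.8 151.7] 65.4
[ 576.27795818 -259.49095556   58.        ] [ 504.70898886 -226.14476211  110.        ]
```

Call:
jog_arm --increments '[{"x":-6, "y":-3, "z":40}, {"x":-6, "y":-3, "z":80}, {"x":-6, "y":-3, "z":110}, {"x":-6, "y":-3, "z":128}, {"x":-6, "y":-3, "z":135}, {"x":-6, "y":-3, "z":135}, {"x":-6, "y":-3, "z":135}]'

```text
clock: 2.85
position: [507.7, -223.4, 77.5]
ee_rot: [0.977, -0.214, 0.001, 0.0]
contact_force: [0.1, -0.4, -0.1]
gripper_width: 84.8
grasp_force: 0.0
```

Call:
jog_arm --increments '[{}, {}, {}, {}, {}, {}, {}, {}, {}]' --finger_gap 10

```text
clock: 3.75
position: [506.6, -224.3, 76.9]
ee_rot: [0.977, -0.214, -0.0, 0.0]
contact_force: [-3.2, -4.4, 5.7]
gripper_width: 27.2
grasp_force: 64.8
```

Call:
jog_arm --increments '[{"z":-10}, {"z":-30}, {"z":-50}, {"z":-60}, {"z":-60}, {"z":-60}]'

```text
clock: 4.35
position: [505.7, -223.1, 134.8]
ee_rot: [0.977, -0.215, -0.001, -0.001]
contact_force: [-0.6, 0.5, -8.9]
gripper_width: 27.0
grasp_force: 63.2
```

```bash
python3 - <<'E'
from h import *
s=arm.read_state();r=R.from_quat(s["ee_rot"]).as_matrix();print(s["position"].round(1),np.degrees(np.arctan2(r[1,0],r[0,0])),r[:,2].round(3),s["joints"].round(2))
print("move tool axes",(r.T@(np.array([503,134.,136])-s["position"])).round(1))
E
```

```text
[ 505.7 -223.1  134.8] -24.785620491769787 [-0.003  0.002 -1.   ] [-0.12  0.35 -0.3  -0.   -0.92  1.26]
move tool axes [-152.1 -323.1   -0.6]
```

Call:
jog_arm --increments '[{"x":-4, "y":-9}, {"x":-13, "y":-27}, {"x":-23, "y":-48}, {"x":-33, "y":-70}, {"x":-43, "y":-91}, {"x":-53, "y":-113}, {"x":-63, "y":-134}, {"x":-73, "y":-156}, {"x":-81, "y":-172}, {"x":-85, "y":-180}]'

```text
clock: 5.35
position: [504.1, -23.0, 135.4]
ee_rot: [0.977, -0.214, -0.001, 0.0]
contact_force: [-0.8, -0.4, -7.8]
gripper_width: 27.4
grasp_force: 63.1
```

Call:
jog_arm --increments '[{"x":-4, "y":-9, "rz":-0.02}, {"x":-12, "y":-26, "rz":-0.07}, {"x":-21, "y":-45, "rz":-0.13}, {"x":-30, "y":-64, "rz":-0.19}, {"x":-39, "y":-83, "rz":-0.25}, {"x":-48, "y":-102, "rz":-0.31}, {"x":-56, "y":-119, "rz":-0.36}, {"x":-63, "y":-134, "rz":-0.39}, {"x":-67, "y":-143, "rz":-0.41}, {"x":-67, "y":-143, "rz":-0.41}]'

```text
clock: 6.35
position: [504.2, 134.2, 136.2]
ee_rot: [1.0, -0.01, 0.0, -0.0]
contact_force: [-0.1, -0.2, -8.2]
gripper_width: 27.1
grasp_force: 63.2
```

```bash
python3 - <<'E'
from h import *
s=arm.read_state();r=R.from_quat(s["ee_rot"]).as_matrix();print(s["position"].round(1),np.degrees(np.arctan2(r[1,0],r[0,0])),r[:,2].round(3),s["joints"].round(2))
c=cal("wrist");im,d=viewer.get_image("wrist");cv2.imwrite("pics/w2.png",im);np.savez("w2.npz",im=im,d=d,K=c[0],R=c[1],t=c[2])
z=np.load("top0.npz");imt,dt=viewer.get_image("top");np.savez("t2.npz",im=imt,d=dt,K=z["K"],R=z["R"],t=z["t"])
E
```

```text
[504.2 134.2 136.2] -1.161233838594147 [ 0.  0. -1.] [ 0.57  0.3  -0.38  0.   -0.89  0.98]
```

View pics/w2.png

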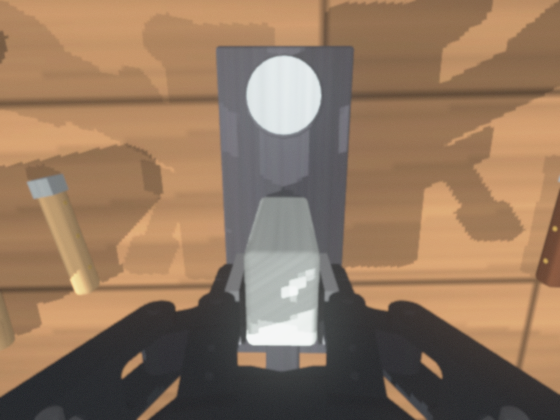

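The jack hangs level and aligned, with the saddle at (283,95) and the pale knife clear to the left. Now I'll measure where the saddle sits relative to the TCP, and the tilt.

```bash
python3 - <<'E'
from h import *
z=np.load("w2.npz"); im,d=z["im"],z["d"]; c=(z["K"],z["R"],z["t"]); P=cloud(d,c);Z=P[...,2]; s=cv2.cvtColor(im,cv2.COLOR_BGR2HSV)
m=np.zeros(d.shape,bool);m[50:142,235:330]=1;m&=(d>0)&(s[...,2]>150)&(s[...,1]<60);p=P[m]
f=lambda p:np.linalg.lstsq(np.c_[p[:,:2]-p[:,:2].mean(0),np.ones(len(p))],p[:,2],rcond=None)[0]
print("sad",len(p),p.mean(0).round(1),cv2.minAreaRect(p[:,:2].astype(np.float32)),f(p))
m=np.zeros(d.shape,bool);m[45:270,215:355]=1;m&=(d>0)&(s[...,2]<130)&(Z>60)&(Z<85);p=P[m];print("base",len(p),p.mean(0).round(1),cv2.minAreaRect(p[:,:2].astype(np.float32)),f(p))
z=np.load("t2.npz");P=cloud(z["d"],(z["K"],z["R"],z["t"]));s=cv2.cvtColor(z["im"],cv2.COLOR_BGR2HSV)
m=np.zeros(P.shape[:2],bool);m[150:260,200:260]=1
q=m&(s[...,1]<80)&(P[...,0]>545)&(P[...,0]<600)&(P[...,2]>105)&(P[...,2]<130);p=P[q];print("topsad",len(p),p.mean(0) if len(p) else 0, cv2.minAreaRect(p[:,:2].astype(np.float32)) if len(p)>3 else 0)
q=m&(s[...,1]<80)&(P[...,0]>620)&(P[...,0]<704)&(P[...,2]>80);p=P[q];print("lug",len(p),p.mean(0),cv2.minAreaRect(p[:,:2].astype(np.float32)))
E
```

```text
sad 4738 [582.8 133.1 116.8] ((583.048095703125, 133.07838439941406), (36.86368179321289, 36.94606018066406), 43.492061614990234) [-1.07000657e-02 -3.18967727e-02  1.16757528e+02]
base 14826 [555.1 131.7  69.3] ((543.4456176757812, 133.059326171875), (80.18821716308594, 137.4149627685547), 88.69990539550781) [-1.73408172e-03 -1.49073849e-02  6.93442006e+01]
topsad 151 [583.22156472 128.41555365 116.746658  ] ((584.1512451171875, 128.02456665039062), (34.5804443359375, 30.404869079589844), 48.253536224365234)
lug 382 [673.07892124 130.29255642  92.03036312] ((669.7980346679688, 104.82955169677734), (93.0380859375, 68.27708435058594), 89.8673095703125)
```

Call:
jog_arm --increments '[{"z":8}, {"z":20}, {"z":32}, {"z":43}, {"z":50}, {"z":53}, {"z":53}, {"z":53}]'

```text
clock: 7.25
position: [504.4, 133.4, 83.6]
ee_rot: [1.0, -0.011, 0.0, -0.0]
contact_force: [-0.0, -0.4, -8.1]
gripper_width: 27.2
grasp_force: 63.0
```

```bash
python3 - <<'E'
from h import *
c=cal("wrist");im,d=viewer.get_image("wrist");cv2.imwrite("pics/w3.png",im);np.savez("w3.npz",im=im,d=d,K=c[0],R=c[1],t=c[2])
P=cloud(d,c);Z=P[...,2]; s=cv2.cvtColor(im,cv2.COLOR_BGR2HSV)
m=np.zeros(d.shape,bool);m[50:142,235:330]=1;m&=(d>0)&(s[...,2]>150)&(s[...,1]<60);p=P[m];print("sad",p.mean(0).round(1))
m=np.zeros(d.shape,bool);m[45:270,215:355]=1;m&=(d>0)&(s[...,2]<130)&(Z>8)&(Z<30);print("base",P[m].mean(0).round(1))
print(arm.read_state()["position"])
E
```

```text
sad [583.  132.2  64.3]
base [555.4 131.   16.8]
[504.43673889 133.44566147  83.84178414]
```

Call:
jog_arm --increments '[{"x":5, "y":-1}, {"x":14, "y":-1}, {"x":24, "y":-2}, {"x":34, "y":-2}, {"x":44, "y":-3}, {"x":54, "y":-3}, {"x":62, "y":-3}, {"x":68, "y":-3}, {"x":70, "y":-3}, {"x":70, "y":-3}]'

```text
clock: 8.3
position: [574.0, 134.5, 83.1]
ee_rot: [1.0, -0.011, -0.0, 0.0]
contact_force: [0.0, 0.0, -9.1]
gripper_width: 27.2
grasp_force: 63.1
```

```bash
python3 - <<'E'
from h import *
c=cal("wrist");im,d=viewer.get_image("wrist");cv2.imwrite("pics/w4.png",im);np.savez("w4.npz",im=im,d=d,K=c[0],R=c[1],t=c[2])
z=np.load("top0.npz");imt,dt=viewer.get_image("top");np.savez("t4.npz",im=imt,d=dt,K=z["K"],R=z["R"],t=z["t"])
P=cloud(d,c);Z=P[...,2]
m=(d>0)&(Z>84)&(Z<98)&(P[...,0]>625)&(P[...,0]<700)&(abs(P[...,1]-134)<40);p=P[m];print("lug",len(p),p.mean(0).round(1),p.min(0),p.max(0),cv2.minAreaRect(p[:,:2].astype(np.float32)))
m=(d>0)&(Z>97)&(P[...,0]>640)&(P[...,0]<670)&(abs(P[...,1]-134)<20);p=P[m];print("cone",len(p),p.mean(0).round(1))
m=(d>0)&(Z>5)&(Z<25)&(P[...,0]>560)&(P[...,0]<720)&(abs(P[...,1]-134)<60);p=P[m];print("base",len(p),p.min(0),p.max(0),cv2.minAreaRect(p[:,:2].astype(np.float32)))
print(arm.read_state()["position"])
E
```

```text
lug 12372 [662.1 135.4  91.9] [635.27218656 116.80308804  88.7408581 ] [683.7989104  153.62190127  97.99897405] ((659.404296875, 135.4144287109375), (36.25421905517578, 48.24296188354492), 88.8113021850586)
cone 209 [653.1 135.7  97.9]
base 11783 [560.00987201  91.95210952  12.56479288] [682.78667597 174.72357836  18.97826592] ((620.5001831054688, 133.2097625732422), (80.23566436767578, 122.68086242675781), 88.53778839111328)
[573.43608006 134.46498588  83.14939623]
```

View pics/w4.png

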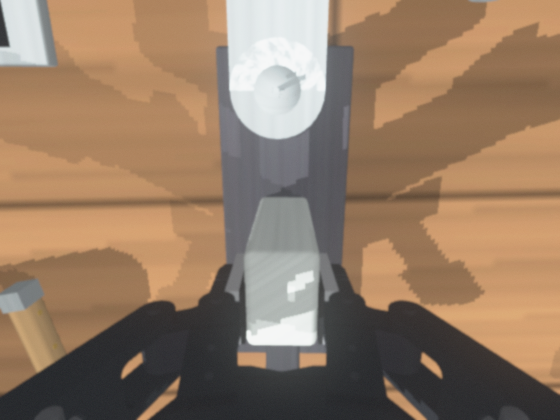

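The lug's cone at (279,88) is centred over the jack. The saddle is about 2 mm off in y, so I'll correct that and set it down.

Call:
jog_arm --increments '[{"x":1, "y":-2}, {"x":1, "y":-2, "z":2}, {"x":1, "y":-2, "z":4}, {"x":1, "y":-2, "z":6}, {"x":1, "y":-2, "z":7}, {"x":1, "y":-2, "z":7}, {"x":1, "y":-2, "z":7}]'

```text
clock: 9.1
position: [574.9, 136.5, 76.9]
ee_rot: [1.0, -0.011, -0.0, 0.0]
contact_force: [-3.0, -0.3, -1.6]
gripper_width: 27.0
grasp_force: 64.0
```

Bench contact is made (force went from −9 to −1.6). I'll release slowly and rise clear.

Call:
jog_arm --increments '[{}, {}, {}, {}, {}]' --finger_gap 60

```text
clock: 9.6
position: [575.4, 136.8, 76.6]
ee_rot: [1.0, -0.011, 0.0, -0.0]
contact_force: [0.5, 0.9, 0.2]
gripper_width: 59.9
grasp_force: 0.0
```

Call:
jog_arm --increments '[{"z":-15}, {"z":-45}, {"z":-75}, {"z":-95}, {"z":-95}]'

```text
clock: 10.1
position: [577.1, 137.4, 175.1]
ee_rot: [1.0, -0.011, 0.004, -0.001]
contact_force: [-0.1, 0.7, -0.5]
gripper_width: 60.2
grasp_force: 0.0
```

```bash
python3 - <<'E'
from h import *
c=cal("wrist");im,d=viewer.get_image("wrist");cv2.imwrite("pics/w5.png",im)
P=cloud(d,c);Z=P[...,2]; hs=cv2.cvtColor(im,cv2.COLOR_BGR2HSV)
def rp(n,m):
    m=m&(d>0);nl,lab,S,_=cv2.connectedComponentsWithStats(m.astype(np.uint8));p=P[lab==1+S[1:,4].argmax()]
    print(n,len(p),p.mean(0).round(1),np.round(p.min(0),1),np.round(p.max(0),1),cv2.minAreaRect(p[:,:2].astype(np.float32)))
B=lambda a,b:(P[...,0]>a)&(P[...,0]<b)&(abs(P[...,1]-134)<60)
rp("base",B(470,720)&(Z>5)&(Z<17)&(hs[...,1]<110));rp("up",B(540,620)&(Z>104));rp("lug",B(625,700)&(Z>84)&(Z<98));rp("cone",B(640,670)&(Z>98))
m=B(400,510)&(Z>80)&(Z<135);rp("paddle",m)
print(arm.read_state()["position"])
E
```

```text
base 4693 [583.7 165.6   9.5] [474.5 150.    6.4] [684.  179.2  16. ] ((579.2369995117188, 162.67007446289062), (28.70878028869629, 208.9771728515625), 88.46672058105469)
up 43891 [585.5 133.8 243.5] [561.9  74.  179.1] [597.5 194.  272.8] ((580.1658935546875, 134.20147705078125), (120.04022979736328, 34.068878173828125), 88.4990234375)
lug 5795 [670.6 135.1  91.8] [635.6 116.3  88.2] [700.  153.4  98. ] ((667.997314453125, 135.18165588378906), (36.12712097167969, 64.77751922607422), 88.49519348144531)
cone 27 [653.1 135.6  98.8] [650.8 133.7  98. ] [655.  138.2  99.8] ((653.28515625, 135.2213134765625), (3.922821521759033, 4.409465312957764), 42.98506164550781)
paddle 2386 [476.7 139.8  93.7] [456.7 121.7  80. ] [506.3 157.6 104.9] ((481.4433898925781, 139.54446411132812), (35.81027603149414, 49.688899993896484), 89.23367309570312)
[575.74394604 137.01422324 172.79995794]
```

View pics/w5.png

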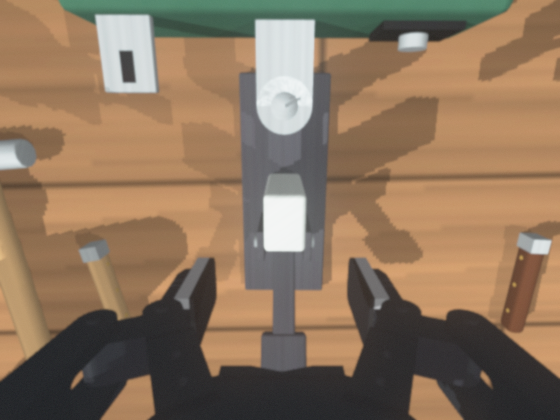

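The jack stands at about (579,137), yaw −1.5°, putting the saddle at about (654,135) under the cone (653,135.5). The paddle is at picture (284,350), about (463,140) on the bench. Next I'll move over the paddle with the fingers shut.

Call:
jog_arm --increments '[{"x":-20}, {"x":-50}, {"x":-80, "y":-1}, {"x":-105, "y":-1}, {"x":-114, "y":-1}, {"x":-114, "y":-1, "z":20}, {"x":-114, "y":-1, "z":40}, {"x":-114, "y":-1, "z":55}, {"x":-114, "y":-1, "z":60}, {"x":-114, "y":-1, "z":60}]' --finger_gap 0

```text
clock: 11.15
position: [460.9, 139.8, 110.2]
ee_rot: [1.0, -0.011, -0.001, 0.001]
contact_force: [0.2, 0.1, 0.6]
gripper_width: 0.2
grasp_force: 0.0
```

```bash
python3 - <<'E'
from h import *
s=arm.read_state();r=R.from_quat(s["ee_rot"]).as_matrix();print(s["position"].round(1),s["contact_force"],s["gripper_width"],r[:,0])
for w in([463,140.2,100],[451.5,140.5,47]):print((r.T@(np.array(w)-s["position"])).round(1))
E
```

```text
[460.9 139.8 110.2] [0.20540141 0.11099075 0.57394161] 0.22243498191754427 [ 0.99975692 -0.02196006 -0.00196465]
[ 2.1 -0.5 10.2]
[-9.3 -0.6 63.3]
```

Call:
jog_arm --increments '[{"x":1, "z":4}, {"x":2, "z":9}, {"z":15}, {"x":-4, "z":22}, {"x":-6, "z":29}, {"x":-8, "z":35}, {"x":-9, "z":42}, {"x":-10, "z":49}, {"x":-10, "z":56}, {"x":-10, "z":62}]'

```text
clock: 12.15
position: [452.0, 141.0, 50.7]
ee_rot: [1.0, -0.01, 0.001, -0.0]
contact_force: [-2.4, -0.0, 17.0]
gripper_width: 0.1
grasp_force: 8.4
```

Call:
jog_arm --increments '[{"z":2}, {"z":3}, {"z":3}, {"z":3}]'

```text
clock: 12.55
position: [452.2, 141.0, 48.0]
ee_rot: [1.0, -0.01, 0.001, -0.001]
contact_force: [-1.0, -0.3, 14.6]
gripper_width: -0.1
grasp_force: 7.7
```

```bash
cat > chk.py <<'E'
from h import *
c=cal("wrist");im,d=viewer.get_image("wrist");P=cloud(d,c);Z=P[...,2]
m=(d>0)&(P[...,0]>625)&(P[...,0]<700)&(abs(P[...,1]-135)<22)&(Z>80);p=P[m];print("wrist lug",len(p),p.mean(0).round(1) if len(p) else 0)
z=np.load("top0.npz");im,d=viewer.get_image("top");P=cloud(d,(z["K"],z["R"],z["t"]));m=(d>0)&(P[...,0]>625)&(P[...,0]<700)&(abs(P[...,1]-134)<16)&(P[...,2]>80);p=P[m];print("top lug",len(p),p.mean(0).round(1), np.median(p[p[:,0]<665][:,2]) if len(p) else 0)
im,d=viewer.get_image("wrist");cv2.imwrite("pics/chk.png",im);print(arm.read_state()["position"].round(1),arm.read_state()["contact_force"].round(1))
E
python3 chk.py
```

```text
wrist lug 0 0
top lug 317 [668.  133.6 106.1] 107.91781041378142
[452.2 141.   48. ] [-1.6 -0.5 15.6]
```

The lug has risen about 15 mm, so the trial stroke worked. Letting the handle come up.

Call:
jog_arm --increments '[{"z":-6}, {"x":-1, "z":-13}, {"z":-20}, {"x":1, "z":-27}, {"x":3, "z":-34}, {"x":5, "z":-41}, {"x":8, "z":-48}, {"x":11, "z":-54}, {"x":11, "z":-62}, {"x":11, "z":-68}]'

```text
clock: 13.7
position: [461.2, 139.5, 114.2]
ee_rot: [1.0, -0.011, -0.001, 0.001]
contact_force: [0.3, 0.7, -0.3]
gripper_width: -0.0
grasp_force: 0.0
```

Call:
jog_arm --increments '[{"z":-4}, {"z":-4}, {"z":-4}, {"z":-4}, {"z":-4}]'

```text
clock: 14.2
position: [461.8, 139.9, 118.0]
ee_rot: [1.0, -0.011, -0.0, 0.0]
contact_force: [-0.0, 0.8, 0.0]
gripper_width: -0.0
grasp_force: 0.0
```

```bash
python3 chk.py
```

```text
wrist lug 0 0
top lug 294 [668.2 133.8  92.5] 92.90513380949777
[462.  140.  118.1] [0.1 0.2 0.6]
```

View pics/chk.png

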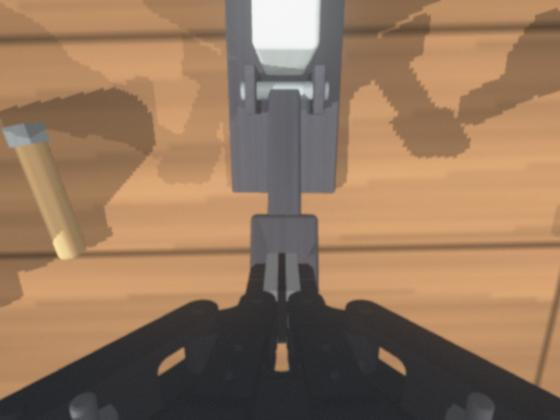

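The handle is up (paddle at (284,235)) and the lug is back at 92 mm. I'll check that the jack did not slip, by casting rays at the base's rear corners (233,192) and (336,191).

```bash
python3 - <<'E'
from h import *
c=cal("wrist");a,b=ray(233,192,10,c),ray(336,191,10,c);m=(a+b)/2;n=np.array([b[1]-a[1],a[0]-b[0]]);n/=np.linalg.norm(n);n*=np.sign(n[0]);print(a,b,"saddle",m[:2]+180*n, n)
E
```

```text
[475.15052508 178.36918724  10.        ] [474.1043441   99.07456616  10.        ] saddle [654.61177025 136.34723658] [ 0.99991298 -0.01319245]
```

Call:
jog_arm --increments '[{"z":4}, {"x":1, "z":10}, {"x":1, "z":17}, {"x":-1, "z":24}, {"x":-4, "z":31}, {"x":-6, "z":37}, {"x":-8, "z":43}, {"x":-9, "z":50}, {"x":-10, "z":57}, {"x":-10, "z":64}]'

```text
clock: 15.35
position: [453.1, 140.6, 55.8]
ee_rot: [1.0, -0.01, 0.001, -0.0]
contact_force: [-2.4, -2.2, 18.0]
gripper_width: 0.2
grasp_force: 8.4
```

Call:
jog_arm --increments '[{"z":4}, {"z":7}, {"z":8}, {"z":8}, {"z":8}, {"z":8}, {"z":8}, {"z":8}]'

```text
clock: 16.15
position: [453.3, 140.6, 48.1]
ee_rot: [1.0, -0.01, 0.002, -0.0]
contact_force: [-0.6, -1.9, 15.2]
gripper_width: 0.3
grasp_force: 7.8
```

```bash
python3 chk.py
```

```text
wrist lug 0 0
top lug 316 [668.1 133.7 106.2] 107.84580281960862
[453.3 140.6  48.1] [-0.9 -2.1 15.4]
```

```bash
python3 -c "
from bench import arm
print(arm.job_done())"
```

```text
the job is handed in; nothing more can be done
None
```

I handed the job in with the jack under the lift pad (saddle about 1.5 mm off centre), the trial stroke done and released, and the handle held down at about 15 N with the lug about 14 mm above rest; the hand-in returned no verdict.

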